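# Load a terminal block magazine with a push stick

### The job

Load all the grey terminal blocks on the bench into the covered part of the guide channel: lay them in the open infeed and feed them lengthwise under the cover with the wooden push stick, until every block is completely under the cover and none sticks out at either end. If a wooden spacer is still sitting under the cover, first drive it out at the far end with the push stick and put it in the blue parts bin. Finally lay the push stick back in its holder, and do not disturb the other things on the bench.

Things in the scene. Friction and masses are not known exactly. Their poses are not given: they have to be found in the camera images.
- guide: Fixed grey base plate, 60 mm wide (x), 438 mm long (y), 12 mm thick, with an aluminium channel along y; parts are fed towards +y. Origin at bench height under the mouth of the cover. Open infeed from y = -95 to 0 mm, open at the back: channel floor 12 mm above the bench, walls 5 mm thick and 7 mm high, 32 mm apart, narrowing to 28 mm over the last 35 mm. Room for one block at a time.
- guide_mouth (a point): Centre of the channel floor where the cover begins, 12 mm above the bench; axes as the guide. The covered part runs from here to y = 265 mm, open at both ends: 28 mm wide and 29 mm high inside, walls 6 mm, cover 4 mm thick (top 45 mm above the bench) with a 10 mm slot along the middle to look through. It holds four blocks in a row.
- guide_exit (a point): Centre of the channel floor at the far end of the covered part, 265 mm along y from guide_mouth. Beyond it lies an open outfeed, 78 mm long and 32 mm wide, walls 7 mm high, with a 7 mm high end stop 72 mm past this point.
- holder: Fixed grey plastic stick holder, a shallow trough along its y axis: 36 x 220 mm, floor 8 mm above the bench, walls 6 mm high and 28 mm apart, open at both ends. Origin at the centre of its underside.
- stick: Loose wooden push stick, a plain square bar 22 x 310 x 22 mm, long axis y, both ends alike, 0.1 kg. Origin at its centre. It starts lying in the holder, overhanging it about 45 mm at each end; held about 20 mm from one end it reaches through the whole covered part.
- block1: Loose grey terminal block, bar of 26 x 60 x 26 mm (long axis y), steel screw heads on top, about 0.08 kg; any of its long faces may lie down. Origin at its centre, z up as it starts. Three or four of the four blocks are there.
- block2: Loose grey terminal block, bar of 26 x 60 x 26 mm (long axis y), steel screw heads on top, about 0.08 kg; any of its long faces may lie down. Origin at its centre, z up as it starts. Three or four of the four blocks are there.
- block3: Loose grey terminal block, bar of 26 x 60 x 26 mm (long axis y), steel screw heads on top, about 0.08 kg; any of its long faces may lie down. Origin at its centre, z up as it starts. Three or four of the four blocks are there.
- block4: Loose grey terminal block, bar of 26 x 60 x 26 mm (long axis y), steel screw heads on top, about 0.08 kg; any of its long faces may lie down. Origin at its centre, z up as it starts. Three or four of the four blocks are there.
- spacer1: Loose plain wooden spacer, 26 x 60 x 26 mm (long axis y), about 0.06 kg, origin at its centre, z up as it starts. If it is there, it starts under the cover of the guide and must be cleared. In a start either this spacer or spacer2 is there.
- spacer2: Loose plain wooden spacer, 26 x 60 x 26 mm (long axis y), about 0.06 kg, origin at its centre, z up as it starts. If it is there, it already lies in the parts bin at the start (the guide is then clear) and stays there. In a start either this spacer or spacer1 is there.
- bin: Fixed blue open parts bin, 137 mm (x) by 104 mm (y), 56 mm high; inside about 125 x 96 mm, floor 2 mm above the bench, front lip (-x side) 30 mm high, other walls 55 mm. Origin at the centre of its underside.
- cleaner: Loose black round soldering tip cleaner, 64 mm across, 39 mm high, origin at the centre of the underside; leave alone.
- tape: Loose roll of black tape, 62 mm across, 19 mm high, origin at the centre of the underside; leave alone.

How it is judged:
By the outcome, as a careful person would: the job done as asked, in the order asked, and still so for the second after the job is handed in, with the robot touching nothing.
Of block1, block2, block3, block4 only 3 to 4 are there at a start; the rules pass over those that are not, and their reading is None.
Of spacer1, spacer2 only 1 to 1 are there at a start; the rules pass over those that are not, and their reading is None.
At some moment in a run one of block1, block2, block3, block4 may be knocked a few centimetres aside while the robot is not near it.
Once in a run the grip may slacken for a moment while it holds something.
It also fails if it takes over 210 s, if anything falls off the work surface, if the arm or the gripper's body presses on something with over 40 N, if the wrist force passes 120 N, or if a joint passes its speed limit or range.

### The arm

A 6-joint arm with a two-finger parallel gripper is mounted at the origin on a cart in front of the work surface, level with it; the furniture and walls round the work are solid. World frame = base frame: x ahead of the robot, y to its left, z up, the work surface at z = 0. Lengths are in mm, angles in rad, forces in N, time in s.
With the tool pointing down it reaches from about 325 to 775 mm from the base axis. Payload 9.3 kg.
Tool frame: the origin (TCP) lies on the front face of the gripper's body, between the roots of the fingers; the fingertips stand tips_ahead ahead of it and the grasp point (between the pads) lies 54 mm ahead of it (tips_ahead is the distance from the TCP to the fingertips, in mm); z points along the fingers, y is the direction in which the jaws open and shut (so a half turn about z gives the same grasp; the last joint's range is limited). The gripper opens to 85 mm and grips with 20 to 120 N. Pads are 22 mm wide; open, the fingers measure 114 mm over their backs; the gripper's body (76 mm by 85 mm) begins 54 mm behind the grasp point. The pads swing forward as they close: fully open they stand 13 mm farther back than shut.
Start: joints at [-1.389, 0.259, 0.021, 1.334, 0, 1.418], TCP at [180.712, -519.461, 303.879] pointing down, gripper open.
Joint ranges: [-3.04, 3.04], [-0.91, 1.82], [-1.04, 1.36], [-1.92, 1.95], [-1.52, 1.45], [-3.14, 3.14]. Speed limits (rad/s): [2.22, 2.22, 2.79, 3.14, 3.14, 3.14].

### API

Orientations are given as a unit quaternion [x, y, z, w].
In Python, from cell import * gives the robot as it stands. The module is installed in compiled form; this text tells all that it offers.
- The arm moves only by the tool move_arm, never from a script. Its argument "increments" is a list of rows, each an object with "translation": the shift along the tool's x, y, z in mm, a list of three; "roll": the turn about the tool's z in degrees; "jaw": the opening, from -1 (shut) to 1 (fully open). A call has 1 to 10 rows; each row is the pose to reach, as a shift and turn from the pose commanded when the call began, along the tool's axes at that moment; what a row does not reach only later rows make up. A row lasts 1/10 s, in which the tool goes at most 50 mm and 8.59 degrees, less where a joint would pass 70% of its speed; a pose out of reach is approached as far as the arm can. A call with a gripper value outside its range is refused whole. The fingers move at their own pace and stop on an object; the grip force is fixed at half the most. Time passes only in rows, so rows that repeat a pose let the fingers close. It gives the time, the measured TCP pose, the force and the opening at its end, in the units of the state.
- state(): the state, without advancing time (a new reading comes with each control period).
- get_image(name): name is "scene" or "top"; returns the picture (480x640x3 uint8, red, green, blue); there is no depth.
- camera_params(name): a dict with "fx", "fy", "cx", "cy" (pixels), "k1" (the pictures are not rectified: a ray, as slopes to the right and down, at radius r is drawn at 1 + k1 r^2 times it, then the intrinsics apply), "T" (4x4, takes a point from camera to world coordinates). Camera axes: x right, y down, z forward; pixel columns grow to the right and rows downward; lengths in mm; the calibration is good to about 2 mm. A picture is of the moment at which its call begins. camera_params takes no time and is no camera call.
- close_job(): hands the job in, once; it reports no verdict.
Trained networks look in the newest picture that a camera, given by its name, has taken for a name from the list of things; names that differ only in an ending like _2 or _b are one class to them, and where a whole thing is asked for, a point or a joint stands for the part that bears it (a point fixed in the world has none). Each returns a list of dicts, best first, with "conf" (0 to 1); they miss things now and then, are a little off and sometimes report something else, mostly with a low value. They report only what shows in the picture. A call takes as long as a camera call.
- look_for(thing, camera): "location" ([x, y, z] in mm, in world coordinates, good to about 4 mm: the middle of the surface that is visible of it).
- landmark_of(thing, camera): "location" ([x, y, z] in mm, in world coordinates, good to about 4 mm: a listed point, or the origin of a listed thing).
The state is a dict: "t": time; "joint_positions": joint angles; "joint_vel": joint speeds; "effort": joint torques, N m; "tcp_pos": TCP position; "tool_rot": TCP orientation; "force": force on the tool from outside, world axes, zero at the start; "torque": the same for the moment, N m; "finger_gap": finger opening in mm.
Only numpy, scipy, OpenCV 4.12 (cv2) and the standard library are available. Lean on these libraries where they do the work, as an engineer would, in place of code of your own. Each camera call takes 0.05 s, during which the arm holds its last target. There are 200 camera calls.

## Working session

There is one attempt and no reset: what is moved stays moved. The work goes in short steps, Python scripts to look and compute and a tool call to move; the robot and the scene stay as the last step left them, time stands still between calls to the robot, and variables do not carry over. Pictures are saved under pics/ and viewed, about 12 in all and at most 16, crops included, and the job is handed in when it is done.

Besides the shell and the picture viewer there is one more tool, called by a JSON object that holds its "name" and its "arguments", one argument or row to a line. move_arm: Moves the arm, as the interface text tells. Its arguments: {"type":"object","properties":{"increments":{"type":"array"}},"required":["increments"]}

```bash
mkdir -p pics; ls
python3 - <<'E'
from cell import *
import cv2, json
s=state(); print({k:s[k] for k in('t','tcp_pos','tool_rot','force','finger_gap')})
for n in('scene','top'):
    p=camera_params(n); print(n,p)
    cv2.imwrite(f'pics/{n}0.png',get_image(n)[:,:,::-1])
E
```

```text
pics
{'t': 0.0, 'tcp_pos': array([ 180.69038468, -519.28548239,  303.23110267]), 'tool_rot': array([ 9.86020982e-01,  1.66619807e-01, -1.45401981e-05, -6.80087741e-04]), 'force': array([-0.30706171,  0.22023064,  0.29970107]), 'finger_gap': 85.0167267339775}
scene {'fx': 619.3910524185192, 'fy': 619.3910524185192, 'cx': 317.35883294837083, 'cy': 244.21836208549612, 'k1': -0.18802818604107405, 'T': array([[-6.81905814e-01, -4.54212074e-01,  5.73320026e-01,
        -3.63267705e+02],
       [-7.31435673e-01,  4.20756465e-01, -5.36624499e-01,
         8.78699407e+02],
       [ 2.51321949e-03, -7.85274085e-01, -6.19143194e-01,
         1.07333124e+03],
       [ 0.00000000e+00,  0.00000000e+00,  0.00000000e+00,
         1.00000000e+00]])}
top {'fx': 526.433118428056, 'fy': 526.433118428056, 'cx': 320.7528507287108, 'cy': 237.71824450914303, 'k1': -0.010293320661048167, 'T': array([[-8.26167633e-03, -9.97698091e-01,  6.73072314e-02,
         4.94474760e+02],
       [-9.99939140e-01,  8.73488796e-03,  6.73935799e-03,
         2.45218771e+01],
       [-7.31176573e-03, -6.72474567e-02, -9.97709536e-01,
         1.14743944e+03],
       [ 0.00000000e+00,  0.00000000e+00,  0.00000000e+00,
         1.00000000e+00]])}
```

View pics/top0.png

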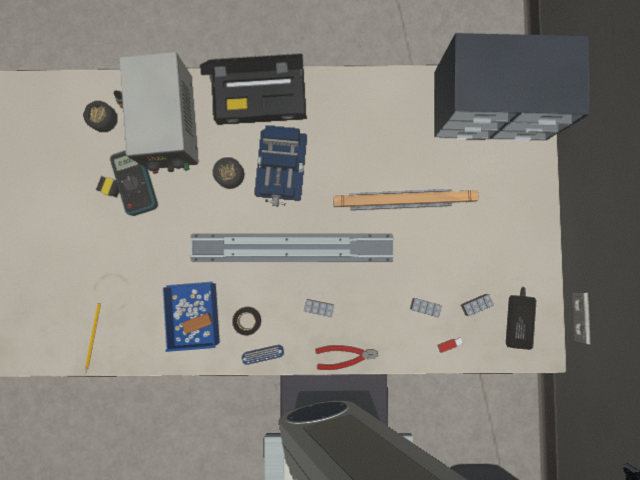

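View pics/scene0.png

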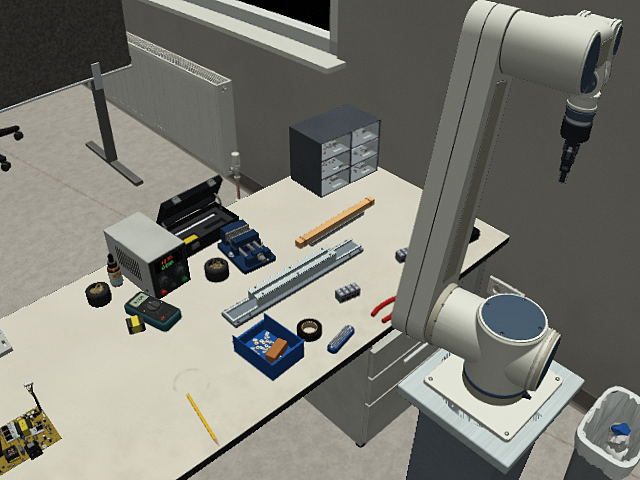

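Run:
```python
from cell import *
for th in ('block1','spacer1','stick','holder','guide','guide_mouth','guide_exit','bin'):
    for c in('top','scene'):
        try: print(th,c,[(round(d['conf'],2),[round(float(v)) for v in d['location']]) for d in landmark_of(th,c)][:6])
        except Exception as e: print(th,c,e)
print(state()['t'])
```

```text
block1 top [(0.93, [422, 40, 14]), (0.81, [424, -191, 16]), (0.56, [428, -296, 14])]
block1 scene [(0.82, [426, 39, 9]), (0.42, [418, -188, 15])]
spacer1 top [(0.82, [395, 297, 16]), (0.55, [659, -141, -2]), (0.33, [552, -29, -1])]
spacer1 scene [(0.65, [389, 296, 15])]
stick top [(0.82, [657, -153, 16])]
stick scene [(0.94, [655, -148, 21])]
holder top [(0.83, [655, -144, -1])]
holder scene [(0.72, [656, -143, 1])]
guide top [(0.85, [552, -25, -3])]
guide scene [(0.66, [555, -29, -1])]
guide_mouth top [(0.92, [550, -27, 18])]
guide_mouth scene [(0.65, [549, -31, 10])]
guide_exit top []
guide_exit scene [(0.7, [553, 236, 11])]
bin top [(0.83, [414, 313, 1])]
bin scene [(0.75, [415, 308, -3])]
0.9
```

The pictures show three grey blocks (top view px (320,308), (426,307), (477,305)). The spacer is already in the blue bin (197,323), so this is the spacer2 start. The guide spans px x 191–393 at row 247, and the stick lies in its holder from (334,202) to (478,195). Next I measure them on rectified planes.

```bash
cat > h.py <<'E'
from cell import *
import cv2, numpy as np
def proj(P,c):
    p=camera_params(c);T=np.array(p['T']);q=(np.atleast_2d(P)-T[:3,3])@T[:3,:3]
    s=q[:,:2]/q[:,2:];s=s*(1+p['k1']*(s**2).sum(1,keepdims=True))
    return s*[p['fx'],p['fy']]+[p['cx'],p['cy']]
def ray(uv,c):
    p=camera_params(c);T=np.array(p['T']);K=np.array([[p['fx'],0,p['cx']],[0,p['fy'],p['cy']],[0,0,1]])
    s=cv2.undistortPoints(np.array(uv,float).reshape(-1,1,2),K,np.array([p['k1'],0,0,0]))[:,0]
    return T[:3,3],np.c_[s,np.ones(len(s))]@T[:3,:3].T
def plane(uv,z,c='top'):
    o,d=ray(uv,c);return (o+d*((z-o[2])/d[:,2])[:,None])[:,:2]
def tri(a,b):   # a in top, b in scene
    o,d=ray(a,'top');o2,d2=ray(b,'scene');out=[]
    for u,v in zip(d,d2):
        k=np.linalg.lstsq(np.c_[u,-v],o2-o,rcond=None)[0];out.append((o+u*k[0]+o2+v*k[1])/2)
    return np.array(out)
def ortho(img,c,x,y,z,s): # row=down -x, col=-y (as top view)
    X=np.arange(x[1],x[0],-1/s);Y=np.arange(y[1],y[0],-1/s)
    g=np.stack(np.meshgrid(Y,X),-1).reshape(-1,2)
    m=proj(np.c_[g[:,1],g[:,0],np.full(len(g),z)],c).reshape(len(X),len(Y),2).astype(np.float32)
    return cv2.remap(img,m[...,0],m[...,1],cv2.INTER_CUBIC)
def rects(mask,z,x,y,s,amin):
    out=[]
    for k in cv2.findContours(mask,cv2.RETR_EXTERNAL,cv2.CHAIN_APPROX_NONE)[0]:
        if cv2.contourArea(k)<amin*s*s: continue
        (u,v),(w,h),a=cv2.minAreaRect(k)
        b=cv2.boxPoints(((u,v),(w,h),a)); e=max((b[1]-b[0],b[2]-b[1]),key=np.linalg.norm)
        ang=np.degrees(np.arctan2(e[1],-e[0]));ang=(ang+90)%180-90  # rot of long axis from +y; dx=-e1,dy=-e0
        # yaw about z (ccw): axis=( -sin,cos)
        out.append([round(float(t),1) for t in (x[1]-v/s,y[1]-u/s,max(w,h)/s,min(w,h)/s,ang)])
    return out
E
python3 - <<'E'
from h import *
import cell; print([n for n in dir(cell) if n[0]!='_'])
im=get_image('top'); sc=get_image('scene'); s=3
def go(x,y,z,f,amin,c='top'):
    o=ortho(im if c=='top' else sc,c,x,y,z,s);h=cv2.cvtColor(o,cv2.COLOR_RGB2HSV).astype(int)
    m=f(h).astype(np.uint8);m=cv2.morphologyEx(m,cv2.MORPH_CLOSE,np.ones((9,9)));m=cv2.morphologyEx(m,cv2.MORPH_OPEN,np.ones((9,9)))
    return rects(m,z,x,y,s,amin)
grey=lambda h:(h[...,0]>85)&(h[...,0]<130)&(h[...,1]>15)
wood=lambda h:(h[...,1]>80)&(h[...,0]<25)
for c,x,y in(('top',(380,470),(-340,80)),('scene',(380,470),(-20,80))): print('blocks',c,go(x,y,26,grey,500,c))
for c in('top','scene'):
  print('stick',c,[go((600,720),(-360,60),z,wood,2000,c) for z in(26,30,34)])
  print('guide',c,[go((500,610),(-150,350),z,grey,8000,c) for z in(8,12)])
cv2.imwrite('pics/a.png',cv2.resize(ortho(im,'top',(380,700),(-340,100),26,3),(800,582),interpolation=cv2.INTER_AREA)[:,:,::-1])
E
```

```text
['Unreachable', 'camera_params', 'close_job', 'get_image', 'landmark_of', 'look_for', 'state', 'tips_ahead']
blocks top []
blocks scene [[414.4, 47.4, 68.9, 43.6, -12.2]]
stick top [[[653.7, -150.5, 309.6, 22.9, 1.8]], [[653.1, -149.8, 308.6, 22.8, 1.7]], [[652.7, -149.2, 307.4, 23.0, 1.7]]]
guide top [[], []]
stick scene [[[649.9, -144.2, 326.0, 39.7, 1.8]], [[646.1, -140.3, 324.5, 39.4, 1.8]], [[642.2, -136.5, 323.4, 39.1, 1.8]]]
guide scene [[[550.7, 96.5, 441.4, 64.1, -0.6]], [[547.6, 99.4, 439.7, 64.6, -0.6]]]
```

View pics/a.png

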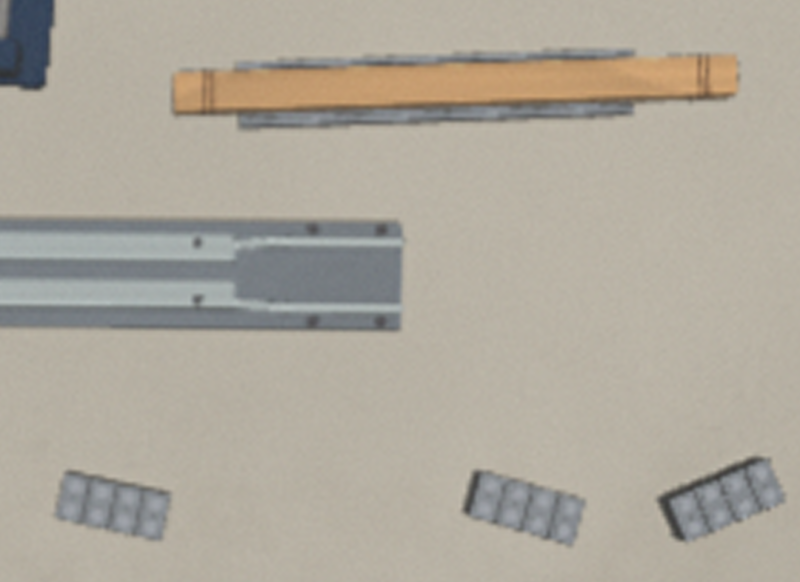

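The view confirms the layout: the infeed ends at px x 402, the mouth is at (235,272), the guide yaw is about -0.7°, and the stick yaw is about +1.7°. I'll redo the block and guide segmentation with a colour-difference mask.

```bash
cat >> h.py <<'E'
def seg(im,c,x,y,z,amin,s=3,t=12,kind='grey'):
    o=ortho(im,c,x,y,z,s).astype(int)
    d=o[...,0]-o[...,2]
    m=((d<t) if kind=='grey' else (d>70)).astype(np.uint8)
    for op in(cv2.MORPH_CLOSE,cv2.MORPH_OPEN): m=cv2.morphologyEx(m,op,np.ones((9,9)))
    return rects(m,z,x,y,s,amin)
E
python3 - <<'E'
from h import *
import cell; print('tips',cell.tips_ahead, cell.tips_ahead() if callable(cell.tips_ahead) else '')
im=cv2.imread('pics/top0.png')[:,:,::-1]; sc=cv2.imread('pics/scene0.png')[:,:,::-1]
print('blocks',seg(im,'top',(385,470),(-330,90),26,500))
for z in(8,12): print('guide',seg(im,'top',(505,600),(-150,340),z,5000), seg(im,'top',(505,600),(-170,360),z,5000))
# corners height check: cover front edge + infeed back corners, pixel in ortho a.png -> top px
for P in ((235,272,41+4),):pass
# triangulated block1 & stick via networks
for th in('block1','stick','bin','guide_mouth'):
    for c in('top','scene'):
        get_image(c); print(th,c,[(round(d['conf'],2),[round(float(v)) for v in d['location']]) for d in look_for(th,c)][:4])
E
```

```text
tips 72.6 
blocks [[421.9, 37.9, 61.3, 28.3, -12.5], [421.1, -188.3, 65.0, 27.5, -15.8], [425.7, -297.3, 67.4, 30.9, 22.3]]
guide [[550.8, 96.3, 442.4, 62.1, -0.5]] [[550.8, 96.3, 442.4, 62.1, -0.5]]
guide [[550.6, 96.2, 440.7, 61.8, -0.5]] [[550.6, 96.2, 440.7, 61.8, -0.5]]
block1 top [(0.98, [429, -295, 27]), (0.87, [427, 37, 24]), (0.61, [425, -188, 28])]
block1 scene [(0.73, [421, -166, 22]), (0.61, [417, 46, 25])]
stick top [(0.86, [656, -147, 32])]
stick scene [(0.6, [417, 307, 19]), (0.55, [647, -134, 31])]
bin top [(0.91, [414, 315, 7]), (0.4, [424, -188, 31]), (0.35, [552, 95, 13])]
bin scene []
guide_mouth top [(0.87, [554, 91, 12])]
guide_mouth scene [(0.9, [532, 125, 18]), (0.5, [646, -133, 28])]
```

```bash
cat >> h.py <<'E'
def plan(*wps):  # wp: x,y,z of TCP, jaw-axis angle deg (mod 180)
    s=state();q=s['tool_rot'];p=np.array(s['tcp_pos']);phi=2*np.degrees(np.arctan2(q[1],q[0]))
    f=np.radians(phi)
    print('t %.1f tcp %s phi %.1f gap %.1f F %s'%(s['t'],p.round(1),phi,s['finger_gap'],np.round(s['force'],1)))
    for x,y,z,th in wps:
        d=np.array([x,y,z])-p;r=-((th+90-phi+90)%180-90)
        print([round(float(v),1) for v in (d[0]*np.cos(f)+d[1]*np.sin(f),d[0]*np.sin(f)-d[1]*np.cos(f),-d[2])],'roll %.1f'%r)
E
python3 - <<'E'
from h import *
plan((420.5,-190,150,-15.5),(420.5,-190,80,-15.5))
E
```

```text
t 1.8 tcp [ 180.7 -519.4  303.9] phi 19.2 gap 85.5 F [ 0.1 -0.   0.3]
[334.7, -232.4, 153.9] roll -55.3
[334.7, -232.4, 223.9] roll -55.3
```

{"name": "move_arm", "arguments": {
  "increments": [
    {"translation": [335,-232,150],"roll": -55,"jaw": 1},
    {"translation": [335,-232,150],"roll": -55,"jaw": 1},
    {"translation": [335,-232,150],"roll": -55,"jaw": 1},
    {"translation": [335,-232,150],"roll": -55,"jaw": 1},
    {"translation": [335,-232,150],"roll": -55,"jaw": 1},
    {"translation": [335,-232,150],"roll": -55,"jaw": 1},
    {"translation": [335,-232,150],"roll": -55,"jaw": 1},
    {"translation": [335,-232,150],"roll": -55,"jaw": 1},
    {"translation": [335,-232,150],"roll": -55,"jaw": 1},
    {"translation": [335,-232,150],"roll": -55,"jaw": 1}
  ]
}}

```text
t: 2.8
tcp_pos: [421.8, -187.1, 152.5]
tool_rot: [0.796, 0.605, -0.0, -0.001]
force: [-0.0, -0.9, 0.4]
finger_gap: 85.3
```

Run:
```python
from h import *
im=get_image('top');cv2.imwrite('pics/b.png',np.hstack([im[240:400,330:560],get_image('scene')[200:360,220:520]])[:,:,::-1])
plan((420.5,-190,150,-15.5),(420.5,-190,80,-15.5))
```

```text
t 2.9 tcp [ 421.1 -189.8  153.8] phi 74.3 gap 85.2 F [-0.   0.7  0.2]
[-0.4, -0.5, 3.8] roll -0.2
[-0.4, -0.5, 73.8] roll -0.2
```

View pics/b.png

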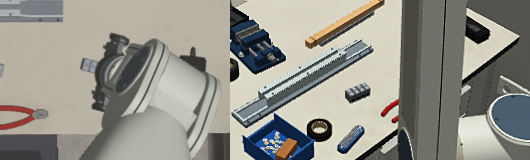

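The gripper is over block B: its end shows at (88,65) between the jaws in the top crop. I descend and close.

{"name": "move_arm", "arguments": {
  "increments": [
    {"translation": [0,0,40],"roll": 0,"jaw": 1},
    {"translation": [0,0,74],"roll": 0,"jaw": 1},
    {"translation": [0,0,74],"roll": 0,"jaw": 1},
    {"translation": [0,0,74],"roll": 0,"jaw": -1},
    {"translation": [0,0,74],"roll": 0,"jaw": -1},
    {"translation": [0,0,74],"roll": 0,"jaw": -1},
    {"translation": [0,0,74],"roll": 0,"jaw": -1},
    {"translation": [0,0,74],"roll": 0,"jaw": -1},
    {"translation": [0,0,74],"roll": 0,"jaw": -1},
    {"translation": [0,0,74],"roll": 0,"jaw": -1}
  ]
}}

```text
t: 3.9
tcp_pos: [421.3, -190.7, 81.2]
tool_rot: [0.798, 0.603, 0.0, 0.001]
force: [-1.7, 0.1, 11.1]
finger_gap: 24.7
```

Run:
```python
from h import *
plan((420,-190,170,-15.5),(549,-90,170,-0.5),(549,-90,93,-0.5))
```

```text
t 3.9 tcp [ 421.3 -190.7   81.2] phi 74.2 gap 24.7 F [-1.7  0.1 11.1]
[0.3, -1.4, -88.8] roll -0.3
[131.6, 95.4, -88.8] roll -15.3
[131.6, 95.4, -11.8] roll -15.3
```

{"name": "move_arm", "arguments": {
  "increments": [
    {"translation": [0,0,-40],"roll": 0,"jaw": -1},
    {"translation": [10,8,-80],"roll": -4,"jaw": -1},
    {"translation": [40,30,-85],"roll": -8,"jaw": -1},
    {"translation": [70,50,-85],"roll": -12,"jaw": -1},
    {"translation": [100,72,-85],"roll": -15,"jaw": -1},
    {"translation": [131,95,-85],"roll": -15,"jaw": -1},
    {"translation": [131,95,-55],"roll": -15,"jaw": -1},
    {"translation": [131,95,-55],"roll": -15,"jaw": -1},
    {"translation": [131,95,-55],"roll": -15,"jaw": -1}
  ]
}}

```text
t: 4.8
tcp_pos: [547.3, -90.0, 135.0]
tool_rot: [0.712, 0.702, -0.0, -0.001]
force: [0.1, 0.3, 0.1]
finger_gap: 24.5
```

Run:
```python
from h import *
im=get_image('top');cv2.imwrite('pics/c.png',cv2.resize(np.hstack([im[190:350,310:530],get_image('scene')[200:360,220:440]]),None,fx=1.8,fy=1.8)[:,:,::-1])
plan((549,-90,93,-0.5))
```

```text
t 4.9 tcp [547.9 -90.6 136. ] phi 89.1 gap 24.4 F [-0.3  0.3 -0.8]
[0.7, 1.1, 43.0] roll -0.4
```

View pics/c.png

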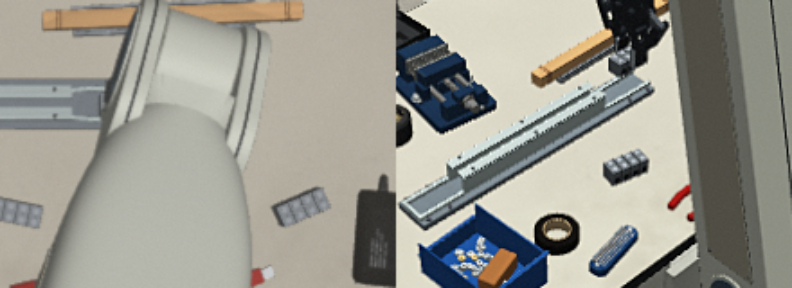

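The block hangs level in the jaws over the infeed (right panel at (622,62)). I lower it to about 1 mm above the floor.

{"name": "move_arm", "arguments": {
  "increments": [
    {"translation": [1,1,22],"roll": 0,"jaw": -1},
    {"translation": [1,1,32],"roll": 0,"jaw": -1},
    {"translation": [1,1,38],"roll": 0,"jaw": -1},
    {"translation": [1,1,42],"roll": 0,"jaw": -1},
    {"translation": [1,1,43],"roll": 0,"jaw": -1},
    {"translation": [1,1,43],"roll": 0,"jaw": -1}
  ]
}}

```text
t: 5.5
tcp_pos: [548.9, -89.4, 93.2]
tool_rot: [0.712, 0.702, -0.0, 0.0]
force: [-4.5, 0.3, 9.8]
finger_gap: 24.3
```

Run:
```python
from h import *
plan((549,-90,93,-0.5))
```

```text
t 5.5 tcp [548.9 -89.4  93.2] phi 89.2 gap 24.3 F [-4.5  0.3  9.8]
[-0.6, 0.1, 0.2] roll -0.3
```

{"name": "move_arm", "arguments": {
  "increments": [
    {"translation": [0,0,0],"roll": 0,"jaw": 0},
    {"translation": [0,0,0],"roll": 0,"jaw": 0.5},
    {"translation": [0,0,0],"roll": 0,"jaw": 1},
    {"translation": [0,0,0],"roll": 0,"jaw": 1},
    {"translation": [0,0,-40],"roll": 0,"jaw": 1},
    {"translation": [0,0,-70],"roll": 0,"jaw": 1},
    {"translation": [-60,104,-70],"roll": -2,"jaw": 1},
    {"translation": [-60,104,-70],"roll": -2,"jaw": 1},
    {"translation": [-60,104,-70],"roll": -2,"jaw": 1},
    {"translation": [-60,104,-70],"roll": -2,"jaw": 1}
  ]
}}

```text
t: 6.5
tcp_pos: [654.0, -152.3, 160.8]
tool_rot: [0.7, 0.714, -0.0, 0.0]
force: [-0.5, -0.2, -0.3]
finger_gap: 85.6
```

Run:
```python
from h import *
im=get_image('top');sc=get_image('scene');cv2.imwrite('pics/d.png',cv2.resize(np.hstack([im[170:330,310:530],sc[170:330,220:440]]),None,fx=1.8,fy=1.8)[:,:,::-1])
plan((653.5,-149.5,88,1.7))
print(seg(im,'top',(385,470),(-330,90),26,500))
```

```text
t 6.6 tcp [ 651.8 -150.6  161. ] phi 91.2 gap 85.5 F [-0.8  0.5 -0.2]
[1.0, 1.8, 73.0] roll -0.5
[[421.9, 37.8, 61.4, 28.3, -12.5], [427.7, -180.7, 298.0, 84.7, 0.0]]
```

View pics/d.png

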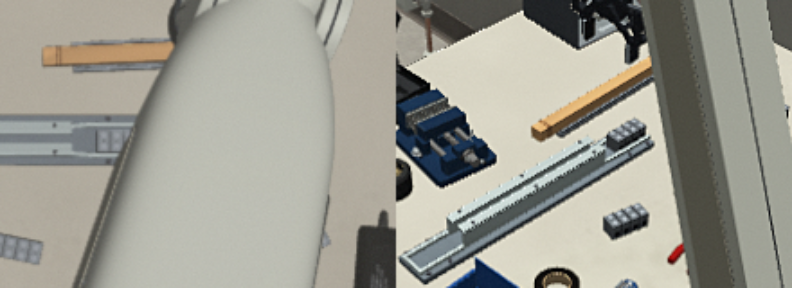

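The block sits flat in the infeed (front end at (96,140) left panel, (625,133) right). Next I grip the stick.

{"name": "move_arm", "arguments": {
  "increments": [
    {"translation": [1,2,40],"roll": 0,"jaw": 1},
    {"translation": [1,2,65],"roll": 0,"jaw": 1},
    {"translation": [1,2,73],"roll": 0,"jaw": 1},
    {"translation": [1,2,73],"roll": 0,"jaw": -1},
    {"translation": [1,2,73],"roll": 0,"jaw": -1},
    {"translation": [1,2,73],"roll": 0,"jaw": -1},
    {"translation": [1,2,73],"roll": 0,"jaw": -1},
    {"translation": [1,2,73],"roll": 0,"jaw": -1},
    {"translation": [1,2,73],"roll": 0,"jaw": -1},
    {"translation": [1,2,73],"roll": 0,"jaw": -1}
  ]
}}

```text
t: 7.6
tcp_pos: [654.7, -149.8, 90.3]
tool_rot: [0.7, 0.714, 0.001, 0.001]
force: [-0.3, -0.0, 6.9]
finger_gap: 20.7
```

Run:
```python
from h import *
# stick centre behind infeed: front end at local -115 -> centre local -270
plan((653.5,-149.5,150,1.7),(547.3,-300,150,-0.5),(547.3,-300,93,-0.5))
```

```text
t 7.6 tcp [ 654.7 -149.8   90.3] phi 91.2 gap 20.7 F [-0.3 -0.   6.9]
[0.3, -1.1, -59.7] roll -0.5
[-148.0, -110.4, -59.7] roll 1.7
[-148.0, -110.4, -2.7] roll 1.7
```

{"name": "move_arm", "arguments": {
  "increments": [
    {"translation": [0,0,-30],"roll": 0,"jaw": -1},
    {"translation": [0,0,-60],"roll": 0,"jaw": -1},
    {"translation": [-37,-27,-60],"roll": 1,"jaw": -1},
    {"translation": [-74,-55,-60],"roll": 2,"jaw": -1},
    {"translation": [-111,-83,-60],"roll": 2,"jaw": -1},
    {"translation": [-148,-110,-60],"roll": 2,"jaw": -1},
    {"translation": [-148,-110,-30],"roll": 2,"jaw": -1},
    {"translation": [-148,-110,-7],"roll": 2,"jaw": -1},
    {"translation": [-148,-110,-7],"roll": 2,"jaw": -1}
  ]
}}

```text
t: 8.5
tcp_pos: [545.6, -299.4, 93.3]
tool_rot: [0.713, 0.702, -0.0, -0.002]
force: [0.0, 0.1, -1.5]
finger_gap: 20.5
```

Run:
```python
from h import *
im=get_image('top');sc=get_image('scene');cv2.imwrite('pics/e.png',cv2.resize(np.hstack([im[170:330,310:530],sc[170:330,270:490]]),None,fx=1.8,fy=1.8)[:,:,::-1])
plan((547.3,-300,95,-0.5))
print('stick',seg(im,'top',(500,600),(-460,-100),35,800,kind='wood'))
print('rest',seg(im,'top',(385,470),(-330,90),26,500))
```

```text
t 8.6 tcp [ 547.3 -299.8   96.3] phi 89.2 gap 20.3 F [ 0.7  0.3 -0.4]
[-0.2, 0.0, 1.3] roll -0.3
stick [[544.0, -221.7, 152.2, 19.4, -0.6]]
rest [[421.9, 37.9, 61.3, 28.1, -12.4], [427.7, -296.0, 84.7, 67.3, -90.0]]
```

View pics/e.png

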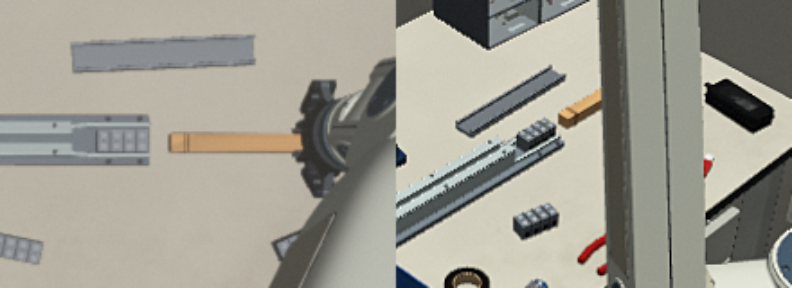

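The stick points along the guide with its front end at left-panel px (170,142). The block sits at rows 128–152, so the stick looks slightly low. I'll compare their lateral positions.

Run:
```python
from h import *
im=get_image('top');s=4
o=ortho(im,'top',(500,600),(-230,-20),35,s);cv2.imwrite('pics/f.png',cv2.resize(o,(800,381))[:,:,::-1])
for y in(-190,-160): # stick profile
    r=o[:,int((-20-y)*s)-8:int((-20-y)*s)+8].mean(1); d=r[:,0]-r[:,2]
    k=np.where(d>45)[0];print('stick',y,600-k[0]/s,600-k[-1]/s)
for z,ys in((19,(-112,-100,-80)),(12,(-112,-90,0,50))):
    o=ortho(im,'top',(500,600),(-130,60),z,s)
    for y in ys:
        r=o[:,int((60-y)*s)-8:int((60-y)*s)+8].mean(1); g=r.mean(1)
        e=np.abs(np.gradient(g,2)); k=[i for i in range(4,len(e)-4) if e[i]==e[i-4:i+5].max() and e[i]>2]
        print(z,y,[(round(600-i/s,1),round(float(np.gradient(g,2)[i]),1)) for i in k])
```

```text
stick -190 556.75 535.5
stick -160 557.25 536.0
19 -112 [(579.5, -2.9), (577.8, -2.3), (570.8, 3.4), (565.5, -2.9), (536.0, -3.1), (533.2, 4.0), (528.8, -3.3), (518.2, 3.6)]
19 -100 [(579.8, -2.2), (570.2, 2.5), (565.0, -2.9), (535.8, -3.2), (533.0, 4.0), (529.0, -3.0), (517.8, 3.3)]
19 -80 [(580.2, -2.1), (569.8, 2.4), (565.2, -3.1), (536.0, -3.6), (533.2, 4.7), (528.8, -2.7), (518.2, 3.4)]
12 -112 [(579.8, -2.7), (578.0, -2.5), (571.2, 3.3), (565.8, -2.9), (536.2, -3.2), (533.5, 4.0), (528.5, -3.4), (518.8, 3.6)]
12 -90 [(580.5, -2.2), (570.0, 2.5), (565.8, -2.9), (536.2, -3.0), (533.8, 4.7), (529.5, -3.0), (518.2, 3.4)]
12 0 [(558.0, -2.7), (532.5, -3.6), (519.5, 3.4)]
12 50 [(558.5, -2.7), (532.5, -3.5), (532.2, -3.5), (519.2, 2.1)]
```

View pics/f.png

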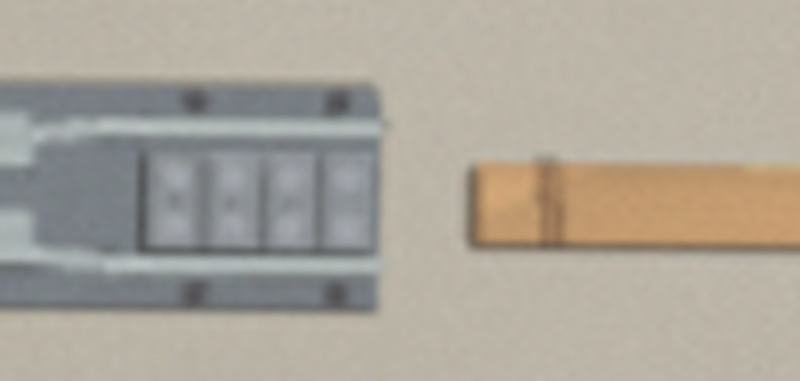

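The stick axis is about 2 mm towards -x of the guide axis (546.4 against 548.4). I shift it over while feeding to 15 mm past the mouth.

{"name": "move_arm", "arguments": {
  "increments": [
    {"translation": [5,1.5,0],"roll": 0,"jaw": -1},
    {"translation": [20,1.5,0],"roll": 0,"jaw": -1},
    {"translation": [35,1,0],"roll": 0,"jaw": -1},
    {"translation": [50,1,0],"roll": 0,"jaw": -1},
    {"translation": [65,1,0],"roll": 0,"jaw": -1},
    {"translation": [78,1,0],"roll": 0,"jaw": -1},
    {"translation": [90,0.5,0],"roll": 0,"jaw": -1}
  ]
}}

```text
t: 9.35
tcp_pos: [549.2, -208.5, 96.1]
tool_rot: [0.712, 0.702, 0.0, 0.0]
force: [0.6, -1.3, -1.2]
finger_gap: 20.0
```

Run:
```python
from h import *
plan((549.7,-169,96,-0.6))
```

```text
t 9.3 tcp [ 549.2 -208.5   96.1] phi 89.2 gap 20.0 F [ 0.6 -1.3 -1.2]
[39.5, -0.0, 0.1] roll -0.2
```

{"name": "move_arm", "arguments": {
  "increments": [
    {"translation": [12,0,0],"roll": 0,"jaw": -1},
    {"translation": [22,0,0],"roll": 0,"jaw": -1},
    {"translation": [31,0,0],"roll": 0,"jaw": -1},
    {"translation": [37,0,0],"roll": 0,"jaw": -1},
    {"translation": [40,0,0],"roll": 0,"jaw": -1},
    {"translation": [40,0,0],"roll": 0,"jaw": -1}
  ]
}}

```text
t: 9.95
tcp_pos: [549.5, -169.5, 95.8]
tool_rot: [0.712, 0.702, -0.0, -0.0]
force: [-0.4, -0.6, 0.2]
finger_gap: 20.3
```

Run:
```python
from h import *
im=get_image('top');cv2.imwrite('pics/g.png',cv2.resize(ortho(im,'top',(500,610),(-330,90),30,3),(800,210))[:,:,::-1])
s=state();print(s['force'])
print('rest',seg(im,'top',(385,470),(-330,90),26,500))
# retreat back, up, to holder
plan((548.5,-305,96,-0.5),(654.5,-305,150,1.7),(654.5,-150,150,1.7),(654.5,-150,92,1.7))
```

```text
[-0.36583531 -0.11363314  0.35113938]
rest [[421.9, 37.8, 61.4, 28.3, -12.3], [427.7, -213.5, 232.3, 84.7, 0.0]]
t 10.0 tcp [ 549.4 -169.7   95.8] phi 89.2 gap 20.4 F [-0.4 -0.1  0.4]
[-135.3, 1.0, -0.2] roll -0.3
[-133.8, 107.0, -54.2] roll -2.5
[21.2, 104.8, -54.2] roll -2.5
[21.2, 104.8, 3.8] roll -2.5
```

View pics/g.png

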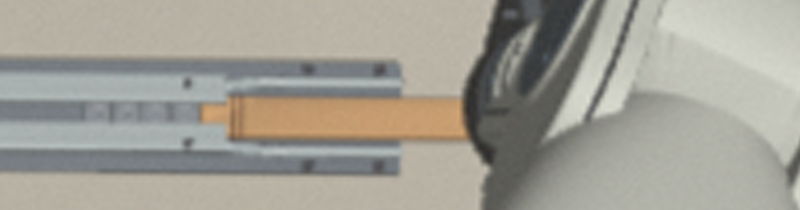

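The block is fully under the cover (cols 85–200), with the stick front at col 200 and the mouth at about 228. Back to the holder with the stick.

{"name": "move_arm", "arguments": {
  "increments": [
    {"translation": [-25,0,0],"roll": 0,"jaw": -1},
    {"translation": [-50,1,0],"roll": 0,"jaw": -1},
    {"translation": [-60,1,-30],"roll": 0,"jaw": -1},
    {"translation": [-55,5,-60],"roll": 0,"jaw": -1},
    {"translation": [-30,40,-60],"roll": -1,"jaw": -1},
    {"translation": [0,75,-60],"roll": -2,"jaw": -1},
    {"translation": [21,105,-60],"roll": -2.5,"jaw": -1},
    {"translation": [21,105,-40],"roll": -2.5,"jaw": -1},
    {"translation": [21,105,-20],"roll": -2.5,"jaw": -1},
    {"translation": [21,105,-20],"roll": -2.5,"jaw": -1}
  ]
}}

```text
t: 11.0
tcp_pos: [653.6, -149.9, 112.8]
tool_rot: [0.697, 0.717, -0.001, -0.002]
force: [-0.1, -0.5, -1.0]
finger_gap: 20.4
```

Run:
```python
from h import *
im=get_image('top');cv2.imwrite('pics/x1.png',im[:,:,::-1])
hsv=cv2.cvtColor(ortho(im,'top',(600,710),(-330,60),45,3),cv2.COLOR_RGB2HSV).astype(int)
print('stick z~40',seg(im,'top',(600,710),(-330,60),50,800,kind='wood'))
plan((654.3,-149.8,90.5,1.7))
```

```text
stick z~40 [[648.3, -65.2, 137.3, 19.5, 2.0]]
t 11.1 tcp [ 654.1 -150.3  114.5] phi 91.7 gap 20.7 F [ 0.2  0.4 -0.8]
[0.5, 0.2, 24.0] roll -0.0
```

{"name": "move_arm", "arguments": {
  "increments": [
    {"translation": [0.5,0,12],"roll": 0,"jaw": -1},
    {"translation": [0.5,0,19],"roll": 0,"jaw": -1},
    {"translation": [0.5,0,23],"roll": 0,"jaw": -1},
    {"translation": [0.5,0,24],"roll": 0,"jaw": -1},
    {"translation": [0.5,0,24],"roll": 0,"jaw": -1}
  ]
}}

```text
t: 11.55
tcp_pos: [654.8, -149.9, 92.0]
tool_rot: [0.697, 0.717, 0.0, 0.0]
force: [0.4, 0.0, -1.5]
finger_gap: 20.6
```

Run:
```python
from h import *
cv2.imwrite('pics/h.png',cv2.resize(get_image('scene')[150:310,270:490],None,fx=2.5,fy=2.5)[:,:,::-1])
plan((422.5,37.5,160,-12.4),(422.5,37.5,80,-12.4))
```

```text
t 11.6 tcp [ 654.9 -149.9   92.2] phi 91.7 gap 20.7 F [ 0.4 -0.1 -1.1]
[194.2, -226.9, -67.8] roll 14.1
[194.2, -226.9, 12.2] roll 14.1
```

{"name": "move_arm", "arguments": {
  "increments": [
    {"translation": [0,0,2],"roll": 0,"jaw": -1},
    {"translation": [0,0,2],"roll": 0,"jaw": 0},
    {"translation": [0,0,2],"roll": 0,"jaw": 1},
    {"translation": [0,0,2],"roll": 0,"jaw": 1},
    {"translation": [0,0,2],"roll": 0,"jaw": 1},
    {"translation": [0,0,-35],"roll": 0,"jaw": 1},
    {"translation": [0,0,-70],"roll": 0,"jaw": 1},
    {"translation": [97,-113,-70],"roll": 7,"jaw": 1},
    {"translation": [194,-227,-70],"roll": 14,"jaw": 1},
    {"translation": [194,-227,-70],"roll": 14,"jaw": 1}
  ]
}}

```text
t: 12.6
tcp_pos: [536.6, -55.0, 162.0]
tool_rot: [0.78, 0.625, 0.0, 0.0]
force: [0.4, 0.4, 0.9]
finger_gap: 85.2
```

{"name": "move_arm", "arguments": {
  "increments": [
    {"translation": [0,0,0],"roll": 0,"jaw": 1}
  ]
}}

```text
t: 12.7
tcp_pos: [532.6, -52.2, 161.8]
tool_rot: [0.778, 0.628, -0.001, -0.002]
force: [-0.4, -1.3, 0.2]
finger_gap: 85.7
```

Run:
```python
from h import *
im=get_image('top');sc=get_image('scene')
cv2.imwrite('pics/h.png',cv2.resize(np.hstack([im[170:330,270:490],sc[170:330,270:490]]),None,fx=1.8,fy=1.8)[:,:,::-1])
print('stick',seg(im,'top',(600,710),(-330,60),30,800,kind='wood'))
print('blocks',seg(im,'top',(385,470),(-330,90),26,500))
plan((422.5,37.5,160,-12.4),(422.5,37.5,80,-12.4))
```

```text
stick [[648.2, -22.9, 52.5, 19.0, 1.0], [654.0, -186.4, 234.4, 20.0, 2.0]]
blocks [[425.9, -297.4, 66.6, 30.9, 22.3], [427.7, -57.7, 254.7, 84.7, 0.0]]
t 12.8 tcp [537.6 -55.  162.7] phi 77.8 gap 85.3 F [ 0.1 -0.5  0.5]
[66.0, -132.1, 2.7] roll 0.2
[66.0, -132.1, 82.7] roll 0.2
```

View pics/h.png

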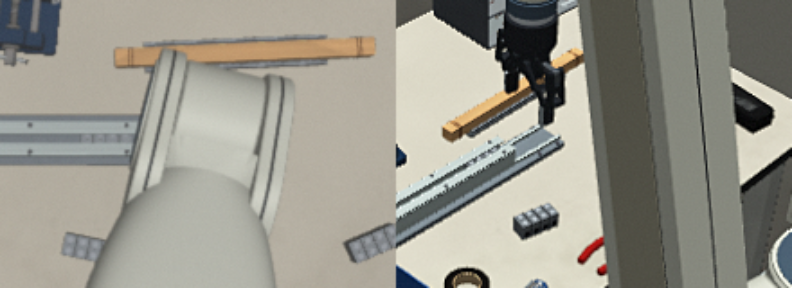

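The stick lies back in the holder (left panel (115,55)–(375,47)), and block A is undisturbed (right panel (535,220)). On to A.

{"name": "move_arm", "arguments": {
  "increments": [
    {"translation": [33,-66,0],"roll": 0,"jaw": 1},
    {"translation": [66,-132,0],"roll": 0,"jaw": 1},
    {"translation": [66,-132,3],"roll": 0,"jaw": 1},
    {"translation": [66,-132,3],"roll": 0,"jaw": 1},
    {"translation": [66,-132,3],"roll": 0,"jaw": 1}
  ]
}}

```text
t: 13.3
tcp_pos: [424.1, 36.9, 159.5]
tool_rot: [0.779, 0.628, 0.001, 0.001]
force: [0.6, 0.1, 0.3]
finger_gap: 85.3
```

Run:
```python
from h import *
im=get_image('top');sc=get_image('scene')
cv2.imwrite('pics/i.png',cv2.resize(np.hstack([im[230:390,210:430],sc[210:370,240:460]]),None,fx=1.8,fy=1.8)[:,:,::-1])
plan((422.5,37.5,80,-12.4))
```

```text
t 13.4 tcp [425.   36.2 159.3] phi 77.7 gap 85.5 F [ 0.  -0.2  0.8]
[0.7, -2.7, 79.3] roll 0.1
```

View pics/i.png

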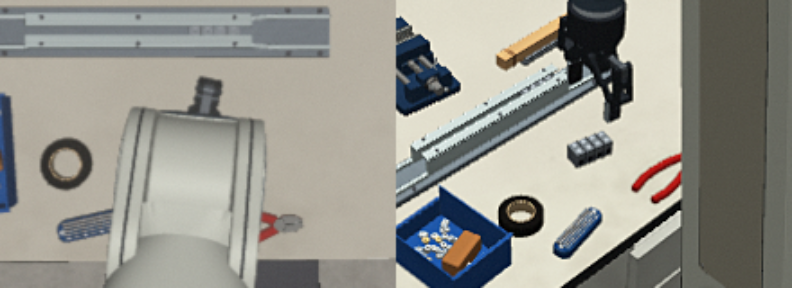

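The gripper is above A (right panel (590,148)) and clear of the tape and pliers. I grasp it.

{"name": "move_arm", "arguments": {
  "increments": [
    {"translation": [1,-2.5,45],"roll": 0,"jaw": 1},
    {"translation": [1,-2.5,79],"roll": 0,"jaw": 1},
    {"translation": [1,-2.5,79],"roll": 0,"jaw": 1},
    {"translation": [1,-2.5,79],"roll": 0,"jaw": -1},
    {"translation": [1,-2.5,79],"roll": 0,"jaw": -1},
    {"translation": [1,-2.5,79],"roll": 0,"jaw": -1},
    {"translation": [1,-2.5,79],"roll": 0,"jaw": -1},
    {"translation": [1,-2.5,79],"roll": 0,"jaw": -1},
    {"translation": [1,-2.5,79],"roll": 0,"jaw": -1},
    {"translation": [1,-2.5,79],"roll": 0,"jaw": -1}
  ]
}}

```text
t: 14.4
tcp_pos: [421.6, 38.3, 81.1]
tool_rot: [0.779, 0.627, 0.001, 0.001]
force: [-1.6, -0.5, 9.4]
finger_gap: 24.4
```

Run:
```python
from h import *
plan((422,37,160,-12.5),(549.5,-90,150,-0.5),(549.5,-90,93,-0.5))
```

```text
t 14.4 tcp [421.6  38.3  81.1] phi 77.7 gap 24.4 F [-1.6 -0.5  9.4]
[-1.2, 0.7, -78.9] roll 0.2
[-98.1, 152.3, -68.9] roll -11.8
[-98.1, 152.3, -11.9] roll -11.8
```

{"name": "move_arm", "arguments": {
  "increments": [
    {"translation": [0,0,-40],"roll": 0,"jaw": -1},
    {"translation": [0,0,-80],"roll": 0,"jaw": -1},
    {"translation": [-20,30,-80],"roll": -3,"jaw": -1},
    {"translation": [-40,60,-80],"roll": -6,"jaw": -1},
    {"translation": [-60,92,-80],"roll": -9,"jaw": -1},
    {"translation": [-80,124,-80],"roll": -12,"jaw": -1},
    {"translation": [-98,153,-80],"roll": -12,"jaw": -1},
    {"translation": [-98,153,-55],"roll": -12,"jaw": -1},
    {"translation": [-98,153,-55],"roll": -12,"jaw": -1},
    {"translation": [-98,153,-55],"roll": -12,"jaw": -1}
  ]
}}

```text
t: 15.4
tcp_pos: [548.8, -89.6, 135.0]
tool_rot: [0.709, 0.705, -0.0, -0.001]
force: [-0.4, 0.5, -0.9]
finger_gap: 24.4
```

Run:
```python
from h import *
plan((550,-90,93,-0.5))
im=get_image('top');sc=get_image('scene');cv2.imwrite('pics/j.png',cv2.resize(np.hstack([im[190:350,310:530],sc[170:330,270:490]]),None,fx=1.8,fy=1.8)[:,:,::-1])
```

```text
t 15.4 tcp [548.8 -89.6 135. ] phi 89.7 gap 24.4 F [-0.4  0.5 -0.9]
[-0.4, 1.2, 42.0] roll 0.2
```

{"name": "move_arm", "arguments": {
  "increments": [
    {"translation": [0,1,22],"roll": 0,"jaw": -1},
    {"translation": [0,1,32],"roll": 0,"jaw": -1},
    {"translation": [0,1,38],"roll": 0,"jaw": -1},
    {"translation": [0,1,41],"roll": 0,"jaw": -1},
    {"translation": [0,1,42],"roll": 0,"jaw": -1},
    {"translation": [0,1,42],"roll": 0,"jaw": -1}
  ]
}}

```text
t: 16.1
tcp_pos: [550.6, -90.0, 93.4]
tool_rot: [0.709, 0.705, 0.0, 0.0]
force: [0.4, -0.1, 0.2]
finger_gap: 24.5
```

Run:
```python
from h import *
plan((653.8,-150,160,1.8))
```

```text
t 16.1 tcp [550.6 -90.   93.4] phi 89.7 gap 24.5 F [ 0.4 -0.1  0.2]
[-59.5, 103.5, -66.6] roll -2.1
```

{"name": "move_arm", "arguments": {
  "increments": [
    {"translation": [0,0,1],"roll": 0,"jaw": -1},
    {"translation": [0,0,1],"roll": 0,"jaw": 0},
    {"translation": [0,0,1],"roll": 0,"jaw": 1},
    {"translation": [0,0,1],"roll": 0,"jaw": 1},
    {"translation": [0,0,-35],"roll": 0,"jaw": 1},
    {"translation": [0,0,-68],"roll": 0,"jaw": 1},
    {"translation": [-30,52,-68],"roll": -2,"jaw": 1},
    {"translation": [-59,103,-68],"roll": -2,"jaw": 1},
    {"translation": [-59,103,-68],"roll": -2,"jaw": 1},
    {"translation": [-59,103,-68],"roll": -2,"jaw": 1}
  ]
}}

```text
t: 17.1
tcp_pos: [654.9, -151.0, 159.8]
tool_rot: [0.697, 0.717, 0.0, 0.0]
force: [0.8, -0.5, -0.2]
finger_gap: 85.5
```

Run:
```python
from h import *
plan((654,-150,89,1.8))
im=get_image('top');sc=get_image('scene');cv2.imwrite('pics/k.png',cv2.resize(np.hstack([im[170:330,310:530],sc[170:330,270:490]]),None,fx=1.8,fy=1.8)[:,:,::-1])
```

```text
t 17.1 tcp [ 654.9 -151.   159.8] phi 91.6 gap 85.5 F [ 0.8 -0.5 -0.2]
[1.1, -0.8, 70.8] roll -0.2
```

View pics/k.png

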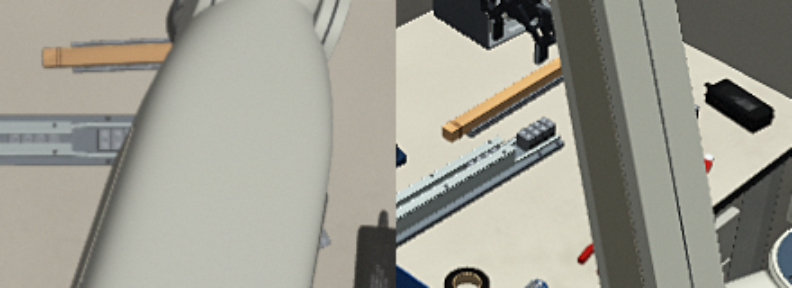

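The second block lies in the infeed (left (110,138), right (537,133)) and the first is visible through the slot. I take the stick.

{"name": "move_arm", "arguments": {
  "increments": [
    {"translation": [1,-1,40],"roll": 0,"jaw": 1},
    {"translation": [1,-1,65],"roll": 0,"jaw": 1},
    {"translation": [1,-1,71],"roll": 0,"jaw": 1},
    {"translation": [1,-1,71],"roll": 0,"jaw": -1},
    {"translation": [1,-1,71],"roll": 0,"jaw": -1},
    {"translation": [1,-1,71],"roll": 0,"jaw": -1},
    {"translation": [1,-1,71],"roll": 0,"jaw": -1},
    {"translation": [1,-1,71],"roll": 0,"jaw": -1},
    {"translation": [1,-1,71],"roll": 0,"jaw": -1},
    {"translation": [1,-1,71],"roll": 0,"jaw": -1}
  ]
}}

```text
t: 18.2
tcp_pos: [652.9, -148.7, 91.3]
tool_rot: [0.697, 0.717, 0.001, 0.001]
force: [1.0, 0.7, 6.5]
finger_gap: 20.1
```

Run:
```python
from h import *
plan((548.5,-300,150,-0.5),(548.5,-300,96,-0.5))
```

```text
t 18.2 tcp [ 652.9 -148.7   91.3] phi 91.7 gap 20.1 F [1.  0.7 6.5]
[-148.2, -108.9, -58.7] roll 2.2
[-148.2, -108.9, -4.7] roll 2.2
```

{"name": "move_arm", "arguments": {
  "increments": [
    {"translation": [0,0,-30],"roll": 0,"jaw": -1},
    {"translation": [0,0,-60],"roll": 0,"jaw": -1},
    {"translation": [-37,-27,-60],"roll": 1,"jaw": -1},
    {"translation": [-74,-54,-60],"roll": 2,"jaw": -1},
    {"translation": [-111,-82,-60],"roll": 2.2,"jaw": -1},
    {"translation": [-148,-109,-60],"roll": 2.2,"jaw": -1},
    {"translation": [-148,-109,-30],"roll": 2.2,"jaw": -1},
    {"translation": [-148,-109,-6],"roll": 2.2,"jaw": -1},
    {"translation": [-148,-109,-6],"roll": 2.2,"jaw": -1},
    {"translation": [-148,-109,-6],"roll": 2.2,"jaw": -1}
  ]
}}

```text
t: 19.2
tcp_pos: [547.5, -299.6, 96.2]
tool_rot: [0.71, 0.704, -0.0, -0.0]
force: [0.3, 0.3, -0.4]
finger_gap: 20.0
```

```bash
cat >> h.py <<'E'
def lat(im):  # stick axis x and front end y seen by the top camera (compare: 546.4 at TCP x 547.3; want axis 548.3)
    s=4;o=ortho(im,'top',(500,600),(-230,-20),35,s).astype(float);d=o[...,0]-o[...,2]
    for y in(-190,-160):
        k=np.where(d[:,int((-20-y)*s)-8:int((-20-y)*s)+8].mean(1)>45)[0];print('axis',y,600-(k[0]+k[-1])/2/s)
    c=np.where(d[200:225].mean(0)>45)[0];print('front y',-20-c[0]/s)
E
python3 - <<'E'
from h import *
im=get_image('top');lat(im);plan((548.5,-300,96,-0.5),(549.7,-169,96,-.5))
E
```

```text
axis -190 546.25
axis -160 546.5
front y -146.25
t 19.2 tcp [ 548.  -299.8   96.9] phi 89.5 gap 19.9 F [-0.5 -0.3 -1. ]
[-0.2, 0.5, 0.9] roll 0.0
[130.8, 0.6, 0.9] roll 0.0
```

{"name": "move_arm", "arguments": {
  "increments": [
    {"translation": [5,1.8,0],"roll": 0,"jaw": -1},
    {"translation": [20,1.8,0],"roll": 0,"jaw": -1},
    {"translation": [35,1.8,0],"roll": 0,"jaw": -1},
    {"translation": [50,1.8,0],"roll": 0,"jaw": -1},
    {"translation": [65,1.8,0],"roll": 0,"jaw": -1},
    {"translation": [78,1.8,0],"roll": 0,"jaw": -1},
    {"translation": [90,1.8,0],"roll": 0,"jaw": -1}
  ]
}}

```text
t: 19.95
tcp_pos: [550.2, -208.4, 96.1]
tool_rot: [0.71, 0.704, -0.0, 0.0]
force: [1.0, -1.9, -0.4]
finger_gap: 20.2
```

Run:
```python
from h import *
plan((550,-167,96,-0.5))
```

```text
t 19.9 tcp [ 550.2 -208.4   96.1] phi 89.5 gap 20.2 F [ 1.  -1.9 -0.4]
[41.4, -0.6, 0.1] roll 0.0
```

{"name": "move_arm", "arguments": {
  "increments": [
    {"translation": [12,0,0],"roll": 0,"jaw": -1},
    {"translation": [22,0,0],"roll": 0,"jaw": -1},
    {"translation": [31,0,0],"roll": 0,"jaw": -1},
    {"translation": [37,0,0],"roll": 0,"jaw": -1},
    {"translation": [41,0,0],"roll": 0,"jaw": -1},
    {"translation": [41,0,0],"roll": 0,"jaw": -1}
  ]
}}

```text
t: 20.55
tcp_pos: [550.4, -168.2, 95.8]
tool_rot: [0.71, 0.704, 0.0, -0.0]
force: [-0.1, 0.3, -0.7]
finger_gap: 19.9
```

Run:
```python
from h import *
im=get_image('top');cv2.imwrite('pics/l.png',cv2.resize(ortho(im,'top',(500,610),(-270,150),30,3),(800,210))[:,:,::-1])
plan((654,-150,114.5,1.7))
```

```text
t 20.6 tcp [ 550.4 -168.5   95.7] phi 89.5 gap 20.5 F [-0.9 -0.3 -1.2]
[19.4, 103.5, -18.8] roll -2.2
```

View pics/l.png

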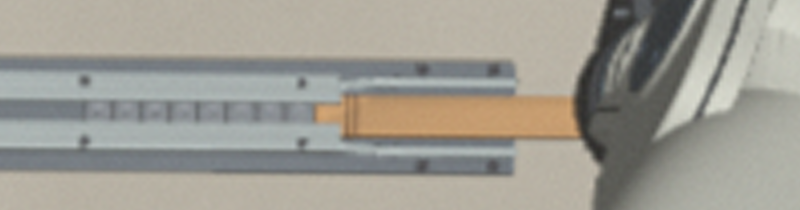

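Two blocks are under the cover (cols 85–315, mouth at about 342). The stick goes back to the holder.

{"name": "move_arm", "arguments": {
  "increments": [
    {"translation": [-25,0,0],"roll": 0,"jaw": -1},
    {"translation": [-50,0,0],"roll": 0,"jaw": -1},
    {"translation": [-60,0,-30],"roll": 0,"jaw": -1},
    {"translation": [-55,5,-60],"roll": 0,"jaw": -1},
    {"translation": [-30,40,-60],"roll": -1,"jaw": -1},
    {"translation": [0,75,-60],"roll": -2,"jaw": -1},
    {"translation": [19,103.5,-60],"roll": -2.2,"jaw": -1},
    {"translation": [19,103.5,-40],"roll": -2.2,"jaw": -1},
    {"translation": [19,103.5,-19],"roll": -2.2,"jaw": -1},
    {"translation": [19,103.5,-19],"roll": -2.2,"jaw": -1}
  ]
}}

```text
t: 21.6
tcp_pos: [652.9, -150.1, 111.6]
tool_rot: [0.697, 0.717, -0.001, -0.003]
force: [-0.7, 0.1, -0.4]
finger_gap: 19.9
```

Run:
```python
from h import *
im=get_image('top')
print('stick',seg(im,'top',(600,710),(-330,60),50,800,kind='wood'),'earlier 648.3,-65.2,yaw2.0 at tcp 654.1')
plan((654,-150,90.5,1.7))
```

```text
stick [[647.5, -65.8, 135.2, 19.7, 1.9]] earlier 648.3,-65.2,yaw2.0 at tcp 654.1
t 21.6 tcp [ 653.4 -150.5  113.4] phi 91.7 gap 20.2 F [-0.1 -0.1 -1.1]
[0.5, 0.6, 22.9] roll -0.0
```

{"name": "move_arm", "arguments": {
  "increments": [
    {"translation": [0.5,0.7,13],"roll": 0,"jaw": -1},
    {"translation": [0.5,0.7,20],"roll": 0,"jaw": -1},
    {"translation": [0.5,0.7,23],"roll": 0,"jaw": -1},
    {"translation": [0.5,0.7,23.5],"roll": 0,"jaw": -1},
    {"translation": [0.5,0.7,23.5],"roll": 0,"jaw": 0},
    {"translation": [0.5,0.7,23.5],"roll": 0,"jaw": 1},
    {"translation": [0.5,0.7,23.5],"roll": 0,"jaw": 1},
    {"translation": [0,0,23.5],"roll": 0,"jaw": 1},
    {"translation": [0,0,-20],"roll": 0,"jaw": 1},
    {"translation": [0,0,-50],"roll": 0,"jaw": 1}
  ]
}}

```text
t: 22.65
tcp_pos: [654.1, -150.7, 166.3]
tool_rot: [0.697, 0.717, -0.0, -0.0]
force: [0.5, 0.6, 0.5]
finger_gap: 85.1
```

Run:
```python
from h import *
plan((500,-100,160,22))
im=get_image('top');print('stick',seg(im,'top',(600,710),(-330,60),30,800,kind='wood'));print(seg(im,'top',(385,470),(-380,90),26,500))
```

```text
t 22.6 tcp [ 654.1 -150.7  166.3] phi 91.7 gap 85.1 F [0.5 0.6 0.5]
[55.2, -152.6, 6.3] roll -20.3
stick [[650.4, -83.5, 129.6, 19.9, 1.8]]
[[415.3, -369.2, 60.0, 21.0, -90.0], [427.7, -179.5, 299.0, 84.7, 0.0]]
```

Stick down. I move aside to (500,-100) so block C can be seen.

{"name": "move_arm", "arguments": {
  "increments": [
    {"translation": [18,-50,5],"roll": -7,"jaw": 1},
    {"translation": [37,-100,5],"roll": -14,"jaw": 1},
    {"translation": [55,-152,5],"roll": -20,"jaw": 1},
    {"translation": [55,-152,5],"roll": -20,"jaw": 1},
    {"translation": [55,-152,5],"roll": -20,"jaw": 1}
  ]
}}

```text
t: 23.2
tcp_pos: [499.2, -99.6, 160.6]
tool_rot: [0.562, 0.827, 0.0, 0.0]
force: [0.3, 0.8, -0.1]
finger_gap: 85.6
```

Run:
```python
from h import *
im=get_image('top');b=seg(im,'top',(385,470),(-345,-180),26,500);print(b)
print('stick',seg(im,'top',(600,710),(-330,60),30,800,kind='wood'))
plan((424.5,-299.5,160,22),(424.5,-299.5,80,22))
```

```text
[[427.7, -244.3, 128.7, 84.7, 0.0]]
stick [[652.6, -152.0, 307.1, 20.2, 1.9]]
t 23.2 tcp [ 500.9 -100.3  160.7] phi 111.6 gap 85.2 F [0.1 0.4 0.2]
[-157.0, -144.5, 0.7] roll -0.4
[-157.0, -144.5, 80.7] roll -0.4
```

Run:
```python
from h import *
im=get_image('top');cv2.imwrite('pics/m.png',cv2.resize(im[190:350,360:580],None,fx=3,fy=3)[:,:,::-1])
for lo in(-250,-256,-262): print(seg(im,'top',(395,470),(-345,lo),26,500))
```

```text
[[432.7, -279.0, 74.7, 58.0, -90.0]]
[[432.7, -282.0, 74.7, 52.0, -90.0]]
[[432.7, -285.0, 74.7, 46.0, -90.0]]
```

View pics/m.png

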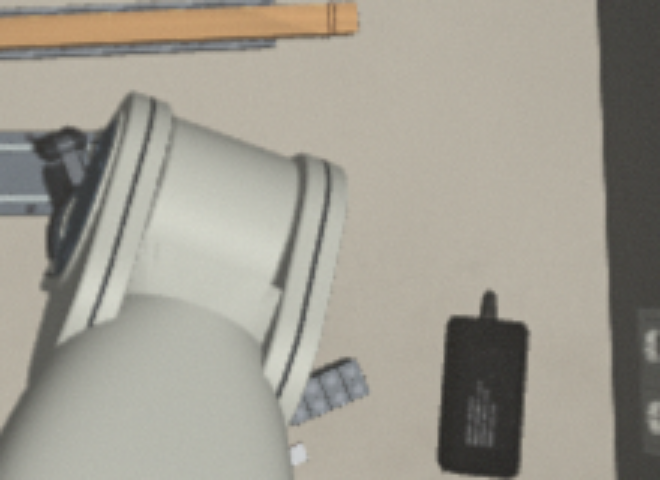

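Block C has been knocked: its right end now shows at crop px (352,358)–(370,392). I'll move the arm farther away and re-measure.

{"name": "move_arm", "arguments": {
  "increments": [
    {"translation": [50,0,0],"roll": 0,"jaw": 1},
    {"translation": [100,0,0],"roll": 0,"jaw": 1},
    {"translation": [140,0,0],"roll": 0,"jaw": 1},
    {"translation": [140,0,0],"roll": 0,"jaw": 1},
    {"translation": [140,0,0],"roll": 0,"jaw": 1}
  ]
}}

```text
t: 23.8
tcp_pos: [450.3, 30.4, 160.0]
tool_rot: [0.561, 0.828, 0.0, 0.001]
force: [-0.4, -0.8, 1.3]
finger_gap: 85.2
```

Run:
```python
from h import *
im=get_image('top')
for hi in(-180,-200,-220): print(seg(im,'top',(365,470),(-345,hi),26,500))
print(plane(np.array([(352,358),(370,392)])/3+[360,190],26))
plan((415,-285,160,22))
```

```text
[[393.5, -274.2, 65.2, 31.3, 21.8]]
[[393.5, -274.2, 65.2, 31.3, 21.8]]
[[393.5, -274.2, 65.2, 31.3, 21.8]]
[[ 415.53522935 -297.57819969]
 [ 391.66463665 -309.58793924]]
t 23.9 tcp [450.5  29.7 159.9] phi 111.7 gap 85.4 F [ 0.9 -0.6 -0.3]
[-279.3, -149.4, -0.1] roll -0.3
```

Run:
```python
from h import *
plan((392.3,-276,160,22),(392.3,-276,80,22))
```

```text
t 23.9 tcp [450.5  29.7 159.9] phi 111.7 gap 85.4 F [ 0.9 -0.6 -0.3]
[-262.6, -167.1, -0.1] roll -0.3
[-262.6, -167.1, 79.9] roll -0.3
```

{"name": "move_arm", "arguments": {
  "increments": [
    {"translation": [-50,-30,0],"roll": 0,"jaw": 0.2},
    {"translation": [-100,-60,0],"roll": 0,"jaw": 0.2},
    {"translation": [-150,-95,0],"roll": 0,"jaw": 0.2},
    {"translation": [-200,-140,0],"roll": 0,"jaw": 0.2},
    {"translation": [-250,-180,0],"roll": 0,"jaw": 0.2},
    {"translation": [-262,-190,0],"roll": 0,"jaw": 0.2},
    {"translation": [-262,-190,0],"roll": 0,"jaw": 0.2},
    {"translation": [-262,-190,0],"roll": 0,"jaw": 0.2}
  ]
}}

```text
t: 24.65
tcp_pos: [368.4, -288.8, 159.6]
tool_rot: [0.564, 0.826, -0.0, 0.0]
force: [-0.4, 0.8, -0.2]
finger_gap: 51.2
```

Run:
```python
from h import *
plan((392.3,-276,160,22),(392.3,-276,80,22))
```

```text
t 24.6 tcp [ 368.4 -288.8  159.6] phi 111.3 gap 51.2 F [-0.4  0.8 -0.2]
[3.2, 26.9, -0.4] roll -0.7
[3.2, 26.9, 79.6] roll -0.7
```

{"name": "move_arm", "arguments": {
  "increments": [
    {"translation": [3,27,0],"roll": -0.7,"jaw": 0.2},
    {"translation": [3,27,0],"roll": -0.7,"jaw": 0.2},
    {"translation": [3,27,0],"roll": -0.7,"jaw": 0.2}
  ]
}}

```text
t: 24.95
tcp_pos: [393.4, -271.3, 159.6]
tool_rot: [0.556, 0.831, -0.0, -0.0]
force: [-0.6, -0.5, 0.6]
finger_gap: 51.3
```

Run:
```python
from h import *
plan((392.3,-276,80,22))
```

```text
t 24.9 tcp [ 393.4 -271.3  159.6] phi 112.4 gap 51.3 F [-0.6 -0.5  0.6]
[-3.9, -2.8, 79.6] roll 0.4
```

{"name": "move_arm", "arguments": {
  "increments": [
    {"translation": [-3,-2,40],"roll": 0,"jaw": 0.2},
    {"translation": [-3,-2,79],"roll": 0,"jaw": 0.2},
    {"translation": [-3,-2,79],"roll": 0,"jaw": 0.2},
    {"translation": [-3,-2,79],"roll": 0,"jaw": -1},
    {"translation": [-3,-2,79],"roll": 0,"jaw": -1},
    {"translation": [-3,-2,79],"roll": 0,"jaw": -1},
    {"translation": [-3,-2,79],"roll": 0,"jaw": -1},
    {"translation": [-3,-2,79],"roll": 0,"jaw": -1},
    {"translation": [-3,-2,79],"roll": 0,"jaw": -1}
  ]
}}

```text
t: 25.85
tcp_pos: [393.1, -275.2, 82.6]
tool_rot: [0.556, 0.831, -0.0, 0.002]
force: [-1.0, 0.1, 7.8]
finger_gap: 24.7
```

Run:
```python
from h import *
plan((550,-90,150,-0.5))
```

```text
t 25.9 tcp [ 393.1 -275.2   82.6] phi 112.4 gap 24.7 F [-1.   0.1  7.8]
[111.4, 215.6, -67.4] roll 22.9
```

{"name": "move_arm", "arguments": {
  "increments": [
    {"translation": [0,0,-40],"roll": 0,"jaw": -1},
    {"translation": [0,0,-78],"roll": 0,"jaw": -1},
    {"translation": [18,35,-78],"roll": 5,"jaw": -1},
    {"translation": [38,73,-78],"roll": 10,"jaw": -1},
    {"translation": [58,112,-78],"roll": 15,"jaw": -1},
    {"translation": [78,150,-78],"roll": 20,"jaw": -1},
    {"translation": [96,186,-78],"roll": 23,"jaw": -1},
    {"translation": [111,215,-70],"roll": 23,"jaw": -1},
    {"translation": [111,215,-55],"roll": 23,"jaw": -1},
    {"translation": [111,215,-55],"roll": 23,"jaw": -1}
  ]
}}

```text
t: 26.85
tcp_pos: [548.7, -88.8, 135.1]
tool_rot: [0.71, 0.704, -0.0, -0.001]
force: [-0.8, -0.6, -0.7]
finger_gap: 24.7
```

Run:
```python
from h import *
get_image('top');plan((550,-90,94,-0.5))
```

```text
t 26.9 tcp [548.7 -89.5 136. ] phi 89.4 gap 24.5 F [-0.5  0.2 -0.3]
[-0.5, 1.3, 42.0] roll -0.1
```

{"name": "move_arm", "arguments": {
  "increments": [
    {"translation": [-1,1,22],"roll": 0,"jaw": -1},
    {"translation": [-1,1,32],"roll": 0,"jaw": -1},
    {"translation": [-1,1,38],"roll": 0,"jaw": -1},
    {"translation": [-1,1,41],"roll": 0,"jaw": -1},
    {"translation": [-1,1,42],"roll": 0,"jaw": -1},
    {"translation": [-1,1,42],"roll": 0,"jaw": -1}
  ]
}}

```text
t: 27.5
tcp_pos: [550.0, -91.3, 94.7]
tool_rot: [0.711, 0.703, 0.0, 0.0]
force: [-2.9, -0.6, 3.0]
finger_gap: 24.2
```

Run:
```python
from h import *
plan((654,-150,160,1.8))
```

```text
t 27.5 tcp [550.  -91.3  94.7] phi 89.4 gap 24.2 F [-2.9 -0.6  3. ]
[-57.6, 104.7, -65.3] roll -2.4
```

{"name": "move_arm", "arguments": {
  "increments": [
    {"translation": [0,0,0],"roll": 0,"jaw": 0},
    {"translation": [0,0,0],"roll": 0,"jaw": 1},
    {"translation": [0,0,0],"roll": 0,"jaw": 1},
    {"translation": [0,0,0],"roll": 0,"jaw": 1},
    {"translation": [0,0,-35],"roll": 0,"jaw": 1},
    {"translation": [0,0,-66],"roll": 0,"jaw": 1},
    {"translation": [-30,52,-66],"roll": -2,"jaw": 1},
    {"translation": [-58,104.5,-66],"roll": -2.4,"jaw": 1},
    {"translation": [-58,104.5,-66],"roll": -2.4,"jaw": 1},
    {"translation": [-58,104.5,-66],"roll": -2.4,"jaw": 1}
  ]
}}

```text
t: 28.5
tcp_pos: [655.6, -151.6, 158.8]
tool_rot: [0.696, 0.718, 0.0, 0.0]
force: [0.4, 0.4, 0.7]
finger_gap: 85.3
```

Run:
```python
from h import *
plan((654,-150,89,1.8))
im=get_image('top');sc=get_image('scene');cv2.imwrite('pics/n.png',cv2.resize(np.hstack([im[170:330,310:530],sc[170:330,270:490]]),None,fx=1.8,fy=1.8)[:,:,::-1])
```

```text
t 28.5 tcp [ 655.6 -151.6  158.8] phi 91.7 gap 85.3 F [0.4 0.4 0.7]
[1.6, -1.6, 69.8] roll -0.1
```

View pics/n.png

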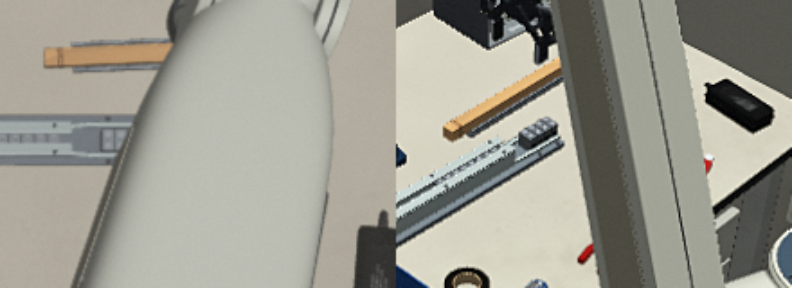

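The third block lies in the infeed (right panel (538,133)). I take the stick again.

{"name": "move_arm", "arguments": {
  "increments": [
    {"translation": [1,-1,40],"roll": 0,"jaw": 1},
    {"translation": [1,-1,64],"roll": 0,"jaw": 1},
    {"translation": [1,-1,70],"roll": 0,"jaw": 1},
    {"translation": [1,-1,70],"roll": 0,"jaw": -1},
    {"translation": [1,-1,70],"roll": 0,"jaw": -1},
    {"translation": [1,-1,70],"roll": 0,"jaw": -1},
    {"translation": [1,-1,70],"roll": 0,"jaw": -1},
    {"translation": [1,-1,70],"roll": 0,"jaw": -1},
    {"translation": [1,-1,70],"roll": 0,"jaw": -1},
    {"translation": [1,-1,70],"roll": 0,"jaw": -1}
  ]
}}

```text
t: 29.6
tcp_pos: [653.3, -149.3, 91.3]
tool_rot: [0.696, 0.718, 0.0, 0.001]
force: [0.7, 0.1, 7.2]
finger_gap: 20.1
```

Run:
```python
from h import *
plan((549.5,-300,150,-0.5),(549.5,-300,96.5,-0.5))
```

```text
t 29.6 tcp [ 653.3 -149.3   91.3] phi 91.8 gap 20.1 F [0.7 0.1 7.2]
[-147.4, -108.5, -58.7] roll 2.3
[-147.4, -108.5, -5.2] roll 2.3
```

{"name": "move_arm", "arguments": {
  "increments": [
    {"translation": [0,0,-30],"roll": 0,"jaw": -1},
    {"translation": [0,0,-60],"roll": 0,"jaw": -1},
    {"translation": [-37,-27,-60],"roll": 1,"jaw": -1},
    {"translation": [-74,-54,-60],"roll": 2,"jaw": -1},
    {"translation": [-111,-82,-60],"roll": 2.3,"jaw": -1},
    {"translation": [-148,-108,-60],"roll": 2.3,"jaw": -1},
    {"translation": [-148,-108,-30],"roll": 2.3,"jaw": -1},
    {"translation": [-148,-108,-6],"roll": 2.3,"jaw": -1},
    {"translation": [-148,-108,-6],"roll": 2.3,"jaw": -1},
    {"translation": [-148,-108,-6],"roll": 2.3,"jaw": -1}
  ]
}}

```text
t: 30.6
tcp_pos: [549.5, -300.4, 96.3]
tool_rot: [0.71, 0.704, -0.0, -0.0]
force: [-0.2, -0.1, -1.6]
finger_gap: 20.2
```

Run:
```python
from h import *
im=get_image('top');lat(im);plan((550,-167,96,-.5))
```

```text
axis -190 548.5
axis -160 548.75
front y -148.0
t 30.6 tcp [ 550.  -300.5   97. ] phi 89.5 gap 20.5 F [-0.5 -0.4 -0.3]
[133.5, -1.1, 1.0] roll 0.0
```

{"name": "move_arm", "arguments": {
  "increments": [
    {"translation": [8,0,0.5],"roll": 0,"jaw": -1},
    {"translation": [23,0,0.5],"roll": 0,"jaw": -1},
    {"translation": [38,0,0.5],"roll": 0,"jaw": -1},
    {"translation": [53,0,0.5],"roll": 0,"jaw": -1},
    {"translation": [68,0,0.5],"roll": 0,"jaw": -1},
    {"translation": [80,0,0.5],"roll": 0,"jaw": -1},
    {"translation": [92,0,0.5],"roll": 0,"jaw": -1}
  ]
}}

```text
t: 31.35
tcp_pos: [550.5, -207.4, 95.6]
tool_rot: [0.71, 0.704, -0.0, 0.0]
force: [0.8, -2.0, -0.0]
finger_gap: 20.2
```

Run:
```python
from h import *
plan((551,-160,96,-0.5))
```

```text
t 31.4 tcp [ 550.5 -207.4   95.6] phi 89.5 gap 20.2 F [ 0.8 -2.  -0. ]
[47.4, 0.1, -0.4] roll 0.0
```

{"name": "move_arm", "arguments": {
  "increments": [
    {"translation": [12,0,0],"roll": 0,"jaw": -1},
    {"translation": [24,0,0],"roll": 0,"jaw": -1},
    {"translation": [34,0,0],"roll": 0,"jaw": -1},
    {"translation": [42,0,0],"roll": 0,"jaw": -1},
    {"translation": [47,0,0],"roll": 0,"jaw": -1},
    {"translation": [47,0,0],"roll": 0,"jaw": -1}
  ]
}}

```text
t: 31.95
tcp_pos: [550.4, -160.5, 95.2]
tool_rot: [0.71, 0.704, 0.0, -0.001]
force: [0.6, -0.5, -0.5]
finger_gap: 20.3
```

Run:
```python
from h import *
im=get_image('top');o=ortho(im,'top',(500,610),(-270,150),30,3).astype(int)
# stick front seen in slot: rows around axis
r=(o[...,0]-o[...,2])[int((610-552)*3):int((610-547)*3)].mean(0);c=np.where(r>45)[0];print('front y in slot',150-c[0]/3,'(mouth about -27.7)')
plan((654,-150,114.5,1.7))
```

```text
front y in slot -8.666666666666657 (mouth about -27.7)
t 32.0 tcp [ 550.4 -160.9   95.2] phi 89.5 gap 20.5 F [ 0.5  0.4 -0.8]
[11.7, 103.5, -19.3] roll -2.2
```

The stick front, and so the last block's rear, is about 19 mm past the mouth. Stick back to the holder.

{"name": "move_arm", "arguments": {
  "increments": [
    {"translation": [-25,0,0],"roll": 0,"jaw": -1},
    {"translation": [-55,0,0],"roll": 0,"jaw": -1},
    {"translation": [-68,0,-30],"roll": 0,"jaw": -1},
    {"translation": [-62,5,-60],"roll": 0,"jaw": -1},
    {"translation": [-37,40,-60],"roll": -1,"jaw": -1},
    {"translation": [-8,75,-60],"roll": -2,"jaw": -1},
    {"translation": [12,103.5,-60],"roll": -2.2,"jaw": -1},
    {"translation": [12,103.5,-40],"roll": -2.2,"jaw": -1},
    {"translation": [12,103.5,-19],"roll": -2.2,"jaw": -1},
    {"translation": [12,103.5,-19],"roll": -2.2,"jaw": -1}
  ]
}}

```text
t: 33.0
tcp_pos: [652.8, -149.7, 111.0]
tool_rot: [0.696, 0.718, -0.001, -0.003]
force: [-0.6, -0.4, -0.5]
finger_gap: 20.7
```

Run:
```python
from h import *
im=get_image('top')
print('stick',seg(im,'top',(600,710),(-330,60),50,800,kind='wood'),'earlier 647.5..648.3,-65.5,yaw2.0')
plan((653.8,-148.5,90.5,1.7))
```

```text
stick [[647.5, -65.8, 134.5, 19.7, 1.8]] earlier 647.5..648.3,-65.5,yaw2.0
t 33.0 tcp [ 653.4 -150.1  112.8] phi 91.7 gap 20.0 F [0.2 0.6 0.5]
[1.6, 0.5, 22.3] roll -0.0
```

{"name": "move_arm", "arguments": {
  "increments": [
    {"translation": [1.5,0.7,13],"roll": 0,"jaw": -1},
    {"translation": [1.5,0.7,20],"roll": 0,"jaw": -1},
    {"translation": [1.5,0.7,22.5],"roll": 0,"jaw": -1},
    {"translation": [1.5,0.7,23],"roll": 0,"jaw": -1},
    {"translation": [1.5,0.7,23],"roll": 0,"jaw": 0},
    {"translation": [1.5,0.7,23],"roll": 0,"jaw": 1},
    {"translation": [1.5,0.7,23],"roll": 0,"jaw": 1},
    {"translation": [1.5,0.7,23],"roll": 0,"jaw": 1},
    {"translation": [0,0,-20],"roll": 0,"jaw": 1},
    {"translation": [0,0,-60],"roll": 0,"jaw": 1}
  ]
}}

```text
t: 34.05
tcp_pos: [653.8, -150.3, 174.6]
tool_rot: [0.697, 0.717, -0.001, -0.001]
force: [0.7, -1.2, 0.7]
finger_gap: 85.7
```

Run:
```python
from h import *
plan((430,-150,240,-12))
```

```text
t 34.0 tcp [ 653.8 -150.3  174.6] phi 91.7 gap 85.7 F [ 0.7 -1.2  0.7]
[6.9, -223.7, -65.4] roll 13.7
```

{"name": "move_arm", "arguments": {
  "increments": [
    {"translation": [0,0,-60],"roll": 0,"jaw": 1},
    {"translation": [-20,-50,-100],"roll": 0,"jaw": 1},
    {"translation": [-40,-95,-120],"roll": 0,"jaw": 1},
    {"translation": [-70,-140,-120],"roll": 0,"jaw": 1},
    {"translation": [-95,-185,-120],"roll": 0,"jaw": 1},
    {"translation": [-120,-230,-120],"roll": 0,"jaw": 1},
    {"translation": [-140,-270,-120],"roll": 0,"jaw": 1},
    {"translation": [-140,-270,-120],"roll": 0,"jaw": 1},
    {"translation": [-140,-270,-120],"roll": 0,"jaw": 1}
  ]
}}

```text
t: 34.95
tcp_pos: [386.1, -299.4, 295.0]
tool_rot: [0.698, 0.716, -0.0, 0.0]
force: [-0.6, 0.2, -0.2]
finger_gap: 85.4
```

Run:
```python
from h import *
plan((380,-290,300,0))
im=get_image('top');sc=get_image('scene')
print('stick',seg(im,'top',(600,710),(-330,60),30,800,kind='wood'))
a=cv2.resize(im[170:370,150:530],(800,421));b=cv2.resize(sc[170:330,180:480],(330,176))
a[-176:,470:]=b
cv2.imwrite('pics/o.png',a[:,:,::-1])
```

```text
t 35.0 tcp [ 386.1 -299.4  295. ] phi 91.5 gap 85.4 F [-0.6  0.2 -0.2]
[9.6, -5.9, -5.0] roll 1.5
stick [[652.6, -151.6, 307.3, 20.4, 1.7]]
```

View pics/o.png

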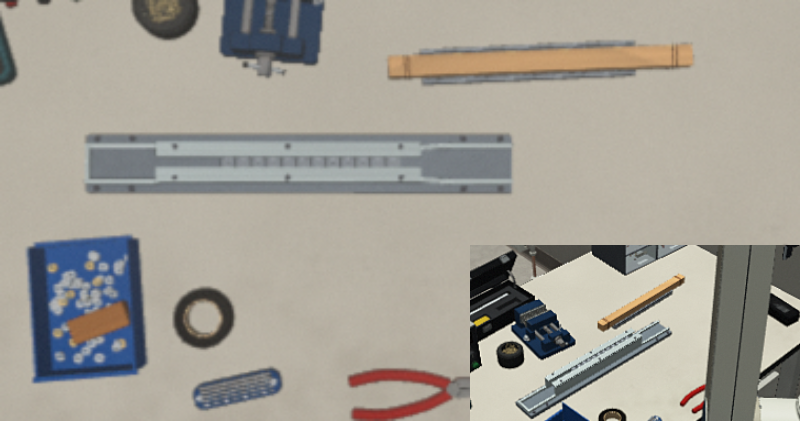

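All three blocks are under the cover (px x 222–402; cover spans 157–422) and both infeed and outfeed are empty. The stick is in its holder at (388,65)–(692,55), as at the start. The bin, spacer and tape are untouched. Handing in.

Run:
```python
from cell import *
print(close_job(), state()['t'])
```

```text
the job is handed in; nothing more can be done
the job is handed in; nothing more can be done
```

All three grey blocks on the bench are now completely under the cover. I laid each in the infeed and fed it in with the push stick, and the job is handed in at about 35 s on the clock. The spacer was already in the bin at the start, so nothing had to be cleared.

- **Blocks:** the final picture shows all three end to end under the cover, with the infeed and outfeed empty. The last block's rear end is about 19 mm past the mouth. The front of the row is about 65 mm short of the far end.
- **Stick:** it lies in the holder about where it started, centre (653, -152) and yaw 1.7°, against (653, -150) and 1.7° before.
- **Other things:** the bin, spacer, tape, cleaner and tools looked undisturbed, and the grip never slipped.
- **Disagreements:** the third block was knocked about 4 cm aside during the run. I spotted this when I looked again and re-measured it before grasping. The top camera put the stick about 1 mm off the arm's own reading. I allowed for that when lining up the pushes.

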